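Hang the drained dipping basket on the weighing frame

ROBOT

A 6-joint arm with a two-finger parallel gripper is mounted at the origin on the work surface. World frame = base frame: x ahead of the robot, y to its left, z up, the work surface at z = 0. Lengths are in mm, angles in rad, forces in N, time in s.
With the tool pointing down it reaches from about 400 to 925 mm from the base axis. Payload 12.5 kg.
Tool frame: the origin (TCP) lies midway between the tips of the shut fingers; the grasp point (between the pads) lies ctrl.pinch_z behind it (ctrl.pinch_z is the distance from the TCP to the grasp point, in mm); z points along the fingers, y is the line along which they close (so a half turn about z gives the same grasp; the last joint's range is limited). The gripper opens to 95 mm and grips with 3 to 60 N. Pads are 20 mm wide; open, the fingers measure 119 mm over their backs; the gripper's body (75 mm by 180 mm) begins 59 mm behind the grasp point.
Start: joints at [1.07, 0.491, 1.559, -0, 1.092, -0.106], TCP at [240.375, 576.946, 214.661] pointing down, gripper open.
Joint ranges: [-3.1, 3.1], [-0.84, 2.19], [0.05, 2.79], [-1.13, 4.28], [0.06, 2.93], [-2.69, 2.69]. Speed limits (rad/s): [2.22, 2.22, 2.79, 3.14, 3.14, 3.14].

INTERFACE

Orientations are given as a unit quaternion [w, x, y, z].
In Python, from plant import ctrl gives the robot as it stands. The module is installed in compiled form; this text tells all that it offers.
- The arm moves only by the shell command python3 -m crank 'ROWS' [FORCE]. ROWS is a JSON object of lists of equal length, an entry for each row: "delta_pos": the shift along the tool's x, y, z in cm, a list of three; "twist": the turn, a rotation vector about the tool's x, y, z in degrees, a list of three; "gripper": the closure, from -1 (fully open) to 1 (shut). In form: {"delta_pos": [[dx, dy, dz], ...], "twist": [[ax, ay, az], ...], "gripper": [gripper, ...]}. A call has 1 to 10 rows; each row is the pose to reach, as a shift and turn from the pose commanded when the call began, along the tool's axes at that moment; what a row does not reach only later rows make up. A row lasts 1/8 s, in which the tool goes at most 62.5 mm and 10.7 degrees, less where a joint would pass 70% of its speed; a pose out of reach is approached as far as the arm can. A call with a gripper value outside its range is refused whole. The fingers move at their own pace and stop on an object; FORCE is the grip in N (left out, the last holds). Time passes only in rows, so rows that repeat a pose let the fingers close. It gives the time, the measured TCP pose, the force, the opening and the grip force at its end, in the units of the state.
- ctrl.get_obs(): the state, without advancing time (a new reading comes with each control period).
- ctrl.get_image(name): name is "side" or "top"; returns the picture (420x560x3 uint8, red, green, blue); there is no depth.
- ctrl.camera_params(name): a dict with "intrinsics" (3x3 intrinsics, pixels), "extrinsics" (4x4, takes a point from world to camera coordinates). Camera axes: x right, y down, z forward; pixel columns grow to the right and rows downward; lengths in mm; the calibration is good to about 2 mm. A picture is of the moment at which its call begins. camera_params takes no time and is no camera call.
- ctrl.sign_off(): hands the job in; it is judged then, once.
The state is a dict: "time_s": time; "qpos": joint angles; "joint_vel": joint speeds; "joint_efforts": joint torques, N m; "ee_pos": TCP position; "tool_rot": TCP orientation; "force": force on the tool from outside, world axes, zero at the start; "moment": the same for the moment, N m; "finger_gap": opening from 0.0 (shut) to 1.0 (fully open); "gripper_force": force on a finger pad.
Only numpy, scipy, OpenCV 4.12 (cv2) and the standard library are available. Lean on these libraries where they do the work, as an engineer would, in place of code of your own. Each camera call takes 0.05 s, during which the arm holds its last target. There are 200 camera calls.

TASK

The wire dipping basket of soaked test tiles has drained on the drip stand. Lift it off the drip stand's two hooks and, without setting it down anywhere, carry it level to the dial scale and hang its bar in the two hooks of the weighing frame. Ease it down slowly, by feel, until the scale carries exactly all of its weight, and only then let go, so that the needle does not jump: never bear down on the scale or drop the load onto it; keep the tiles in the basket and leave the other things on the table alone.

Things in the scene. Friction and masses are not known exactly. Their poses are not given: they have to be found in the camera images.
- basket: Loose steel wire basket, 110 (x) x 186 (y) x 50 mm, open on top; origin at the centre of its underside, z up. Weight unknown: 0.28 to 0.88 kg with its tiles. Legs 8 mm thick at y = +-91 mm carry a round cross bar, 10 mm thick, along y, 135 mm above the underside, with a blue grip sleeve in the middle. Starts hanging by the bar in the drip stand's hooks.
- bar (a point): Centre of the basket's cross bar and of its blue grip sleeve (16 mm along x, 56 mm along y, 24 mm high); axes as the basket's.
- drip_stand: Fixed grey catch tray 220 x 240 x 28 mm with two posts at x = +85 mm; origin under its centre, on the table. From the posts two round arms, 6 mm thick, come forward (to -x) at y = +-60 mm; each dips 10 mm into a hook with a flat bottom 12 mm long and ends in an upturned tip 18 mm in front of the seat, its top 17 mm above the axis of a seated bar.
- drip_seat (a point): Where the bar's centre lies when seated in the drip stand's hooks (210 mm above the table); axes as the stand's: y along the bar, -x towards the hook tips. The arms reach in between bar and basket: to unhook, lift the bar 25 to 50 mm, then draw the basket out forward (-x) at least 120 mm before raising it further or going sideways.
- scale: Fixed green dial scale, 200 x 200 x 54 mm with a tilted dial in front (-x); origin under its centre, on the table. It carries a sprung steel plate (190 x 170 mm, top 110 mm above the table) on which the weighing frame stands: posts and two hooks of exactly the drip stand's shape (arms at y = +-60 mm, posts at x = +85 mm, tips to -x).
- hanger_seat (a point): Where the bar's centre lies when seated in the weighing frame's hooks; 275 mm above the table when unloaded, and it sinks with the frame. Axes as the scale's: y along the bar, -x towards the hook tips. To hook, come in from the front (from -x), the bar 25 to 50 mm higher than this, then lower.
- hanger (a joint): How far the weighing frame and plate have sunk, in m: 0 unloaded, stop at 0.045. A spring of 250 N/m (0.25 N more for each mm), lightly damped: the hung basket settles 11 to 35 mm down, by its unknown weight. The dial's red needle turns clockwise with it, 115 rad per m.
- tile0: Loose test tile 60 x 34 x 7 mm, terracotta with a blue glazed end, lying on the basket floor (4 mm thick); origin at the centre of its underside.
- tile1: The same with a green end.
- tile2: The same with an amber end.
- brush: Bystander: brush with a dark wooden handle and a blue tip, 200 mm long, lying on the table.
- knife: Bystander: black and yellow clay knife, 150 mm long, lying on the table.
- clay_form: Bystander: textured tan clay cone with a white paper core, 205 mm high, 100 mm wide at the foot.
- glaze_jar: Bystander: glaze jar with a blue cap, 100 mm high, 68 mm wide.
- bowl: Bystander: terracotta bowl, 120 mm wide, 55 mm high.
- rib: Bystander: flat wooden rib, 90 x 50 x 8 mm, lying on the table.
Mind the look-alikes: they are no part of the job. What is shaped like the tile2 but purple or yellow is not meant.

How it is judged:
By the outcome, as a careful person would: the job done as asked, in the order asked, and still so for the second after the job is handed in, with the robot touching nothing.
It also fails if it takes over 69 s, if anything falls off the work surface, if the arm or the gripper's body presses on something with over 40 N, if the wrist force passes 120 N, or if a joint passes its speed limit or range.

## Working session

There is one attempt and no reset: what is moved stays moved. The work goes in short steps, Python scripts to look and compute and a shell command to move; the robot and the scene stay as the last step left them, time stands still between calls to the robot, and variables do not carry over. Pictures are saved under pics/ and viewed, at most 10 in all, crops included, and the job is handed in when it is done.

```bash
mkdir -p pics; python3 - <<'E'
from plant import ctrl
import cv2,numpy as np
o=ctrl.get_obs()
print({k:np.round(v,3).tolist() for k,v in o.items()},ctrl.pinch_z)
for n in("side","top"):
    cv2.imwrite(f"pics/{n}0.png",ctrl.get_image(n)[:,:,::-1])
    p=ctrl.camera_params(n);print(n,np.round(p["intrinsics"],1).tolist(),np.round(p["extrinsics"],3).tolist())
E
```

```text
{'time_s': 0.0, 'qpos': [1.07, 0.492, 1.559, -0.0, 1.092, -0.106], 'joint_vel': [-0.001, -0.001, -0.001, 0.001, 0.0, 0.0], 'joint_efforts': [0.003, -61.267, -25.818, 0.069, 0.048, -0.0], 'ee_pos': [240.26, 576.718, 214.076], 'tool_rot': [-0.0, 0.196, 0.981, -0.001], 'force': [0.782, 0.231, 0.511], 'moment': [-0.014, -0.017, 0.027], 'gripper_force': 0.0, 'finger_gap': 0.999} 18.8
side [[469.9, 0.0, 281.2], [0.0, 469.9, 210.0], [0.0, 0.0, 1.0]] [[-0.981, -0.195, -0.017, 530.945], [-0.111, 0.626, -0.772, 194.964], [0.161, -0.755, -0.635, 1362.692], [0.0, 0.0, 0.0, 1.0]]
top [[445.5, 0.0, 275.3], [0.0, 445.5, 206.2], [0.0, 0.0, 1.0]] [[0.028, -0.999, 0.021, -23.211], [-0.997, -0.03, -0.076, 536.917], [0.076, -0.019, -0.997, 1321.906], [0.0, 0.0, 0.0, 1.0]]
```

View pics/side0.png

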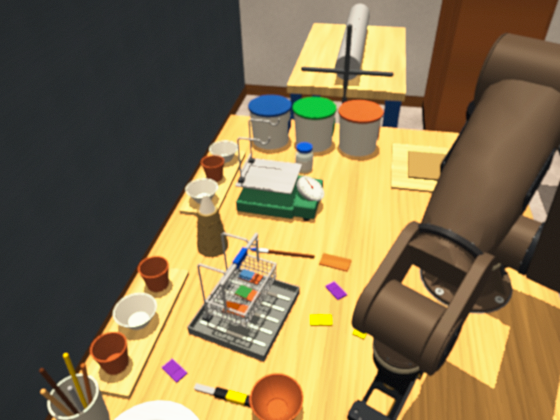

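View pics/top0.png

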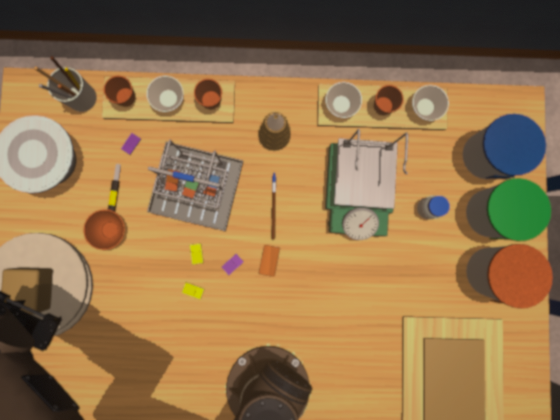

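```bash
python3 - <<'E'
import cv2,numpy as np
t=cv2.imread("pics/top0.png");s=cv2.imread("pics/side0.png")
f=lambda im,x,y,w,h,k:cv2.resize(im[y:y+h,x:x+w],None,fx=k,fy=k,interpolation=cv2.INTER_CUBIC)
a=f(t,140,130,120,110,3.3);b=f(t,315,120,110,130,3.3)
c=f(s,185,225,120,130,3.3);d=f(s,230,110,110,110,3.3)
def put(w):
    o=np.zeros((600,800,3),np.uint8);x=0
    for im in w: o[:im.shape[0],x:x+im.shape[1]]=im;x+=400
    return o[:440]
cv2.imwrite("pics/c1.png",put([a,b]));cv2.imwrite("pics/c2.png",put([c,d]))
for n,im in(("top",t),("side",s)):
    h=cv2.cvtColor(im,cv2.COLOR_BGR2HSV)
    m=cv2.inRange(h,(105,150,90),(125,255,255))
    _,_,st,ce=cv2.connectedComponentsWithStats(m)
    print(n,[(st[i].tolist(),ce[i].round(1).tolist()) for i in range(1,len(st)) if st[i][4]>15])
E
```

```text
top [([486, 116, 58, 59, 2578], [515.1, 144.9]), ([174, 173, 18, 7, 53], [183.1, 176.2]), ([431, 198, 17, 16, 219], [438.7, 205.6])]
side [([249, 95, 43, 21, 689], [269.7, 105.2]), ([297, 142, 15, 11, 123], [304.1, 147.1]), ([234, 248, 13, 17, 91], [239.9, 256.0])]
```

View pics/c1.png

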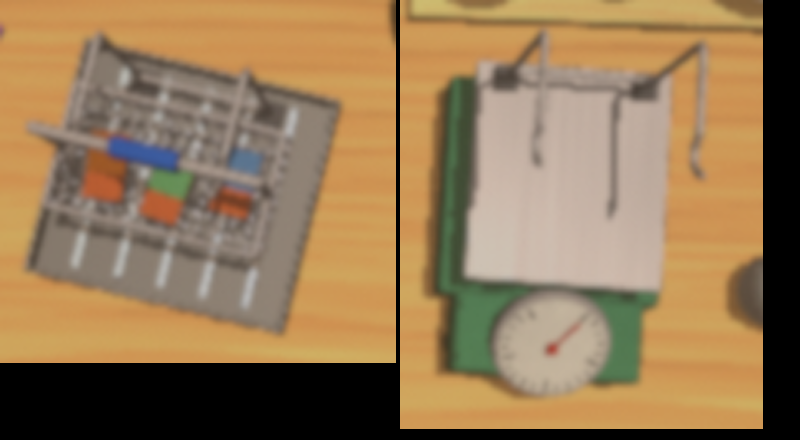

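View pics/c2.png

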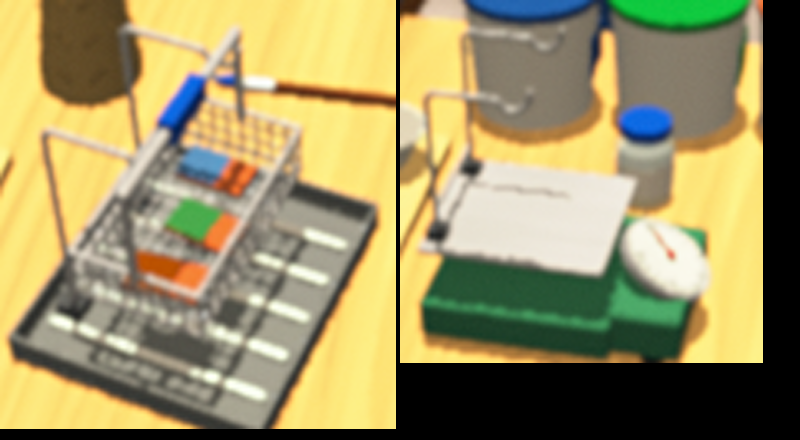

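Look-alikes don't matter for grasping: only one basket with a blue sleeve, top (183,176), side (240,256), hanging in the grey stand. The loose purple and yellow tiles on the table, top (131,144), (232,264), (197,253), (193,291), are decoys. The crops confirm this: three tiles with blue, green and amber ends are in the basket. The scale frame's hook tips are at top (357,169) and (405,174).

```bash
cat > h.py <<'E'
import numpy as np,cv2
from plant import ctrl
P={n:ctrl.camera_params(n) for n in("top","side")}
def M(n): return np.array(P[n]["intrinsics"])@np.array(P[n]["extrinsics"])[:3]
def tri(a,b):
    X=cv2.triangulatePoints(M("top"),M("side"),np.float64(a).reshape(2,1),np.float64(b).reshape(2,1)).ravel();X=X[:3]/X[3]
    e=[];
    for n,p in(("top",a),("side",b)):
        q=M(n)@np.r_[X,1];e.append(np.linalg.norm(q[:2]/q[2]-p))
    return X,e
def plane(n,p,z):
    A=M(n);H=A[:,[0,1,3]].copy();H[:,2]+=A[:,2]*z
    q=np.linalg.solve(H,np.r_[p,1]);return q[:2]/q[2]
E
python3 - <<'E'
from h import *
np.set_printoptions(precision=1,suppress=True)
ca=lambda x,y:np.array([140+x/3.3,130+y/3.3]);cb=lambda x,y:np.array([315+(x-400)/3.3,120+y/3.3])
cc=lambda x,y:np.array([185+x/3.3,225+y/3.3]);cd=lambda x,y:np.array([230+(x-400)/3.3,110+y/3.3])
for k,a,b in[("sleeve",(183.1,176.2),(239.9,256.0)),("sl+",ca(109,150),cc(170,125)),("sl-",ca(180,160),cc(198,83)),
 ("bar+",ca(30,127),cc(75,262)),("bar-",ca(268,188),cc(237,33)),
 ("post+",cb(545,36),cd(430,97)),("post-",cb(703,45),cd(465,35)),("tip+",cb(538,163),cd(531,91)),("tip-",cb(698,177),cd(562,31))]:
    X,e=tri(a,b);print(k,X,np.round(e,2))
print("tray",[plane("top",ca(*p),28) for p in((90,38),(340,103),(283,330),(28,270))])
print("plate",[plane("top",cb(*p),110) for p in((478,62),(672,78),(660,292),(465,278))])
for k,p in(("arm+",[(545,38),(541,120)]),("arm-",[(704,45),(699,130)])):
    q=[plane("top",cb(*x),277) for x in p];d=q[0]-q[1];print(k,q,np.degrees(np.arctan2(d[1],d[0])))
for z in (210,214): print([plane("top",p,z) for p in(ca(30,127),ca(268,188),(183.1,176.2))],plane("side",(239.9,256),z))
E
```

```text
sleeve [593.2 236.  213.7] [0. 0.]
sl+ [594.3 261.6 215.5] [0.1 0.1]
sl- [588.7 207.4 206.9] [0.1 0.1]
bar+ [634.5 344.6 150. ] [5.3 5.3]
bar- [572.6 138.9 198.3] [1.  0.9]
post+ [ 712.3 -206.9  267.7] [0.4 0.3]
post- [ 708.9 -327.1  268.7] [0.5 0.3]
tip+ [ 611.9 -198.6  288.9] [0.3 0.2]
tip- [ 606.2 -317.9  287. ] [0.1 0. ]
tray [array([722.7, 323.6]), array([670. ,  93.6]), array([461.4, 138. ]), array([508.9, 369.4])]
plate [array([ 728.8, -181.3]), array([ 720.3, -350.1]), array([ 534. , -341.1]), array([ 541.1, -173.4])]
arm+ [array([ 709.4, -204.9]), array([ 647. , -202.7])] -1.9666953103782676
arm- [array([ 708., -325.]), array([ 643.3, -321.6])] -3.0135374602325578
[array([611. , 325.3]), array([568.6, 137.3]), array([593.7, 236.7])] [594.4 232.5]
[array([610.4, 324.2]), array([568.2, 136.9]), array([593.1, 236. ])] [593.1 236.3]
```

```bash
python3 -m crank '{"delta_pos":[[-2,-1,-4],[-7,-3,-8.5],[-12,-5,-8.5],[-18,-7,-8.5],[-23,-9,-8.5],[-29,-11.5,-8.5],[-35,-14,-8.5],[-40,-16,-8.5],[-44,-17.6,-8.5],[-45.6,-18.2,-8.5]],"twist":[[0,0,6],[0,0,14],[0,0,23],[0,0,32],[0,0,41],[0,0,50],[0,0,59],[0,0,68],[0,0,76],[0,0,80]],"gripper":[-1,-1,-1,-1,-1,-1,-1,-1,-1,-1]}' 30; python3 -m crank '{"delta_pos":[[0,0,0],[0,0,0],[0,0,0]],"twist":[[0,0,0],[0,0,0],[0,0,0]],"gripper":[-1,-1,-1]}'
python3 - <<'E'
from h import *
cv2.imwrite("pics/t1.png",cv2.resize(ctrl.get_image("top")[100:260,110:290,::-1],None,fx=3,fy=3))
cv2.imwrite("pics/s1.png",cv2.resize(ctrl.get_image("side")[170:370,150:350,::-1],None,fx=3,fy=3))
o=ctrl.get_obs();print(o["ee_pos"],o["tool_rot"],o["force"])
E
```

```text
time_s: 1.35
ee_pos: [592.7, 231.4, 298.9]
tool_rot: [-0.0, 0.782, 0.623, -0.0]
force: [-0.4, 0.8, -1.2]
finger_gap: 1.0
gripper_force: 0.0
time_s: 1.72
ee_pos: [590.6, 234.4, 299.8]
tool_rot: [-0.0, 0.78, 0.626, 0.0]
force: [-0.1, 0.0, 0.3]
finger_gap: 0.999
gripper_force: 0.0
[590.78427196 234.25213664 299.84890337] [-6.12505191e-07  7.80037282e-01  6.25733028e-01  1.29127160e-04] [-0.36692637 -0.06864186  0.10383748]
```

View pics/s1.png

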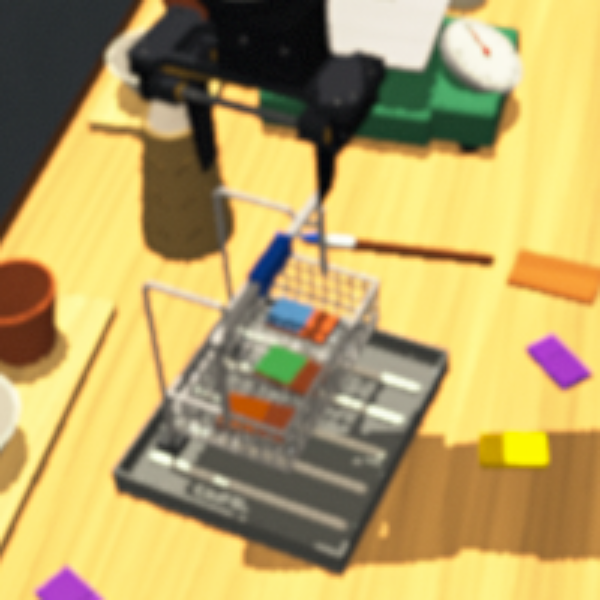

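The open fingers (crop (205,150) and (325,160)) hang over the sleeve (crop (270,262)), one on each side. Descend and grip.

```bash
python3 -m crank '{"delta_pos":[[0,0,2],[0,0,4],[0,0,6],[0,0,8],[0,0,9.5],[0,0,10.5],[0,0,10.8],[0,0,10.8]],"twist":[[0,0,0],[0,0,0],[0,0,0],[0,0,0],[0,0,0],[0,0,0],[0,0,0],[0,0,0]],"gripper":[-1,-1,-1,-1,-1,-1,-1,-1]}' 5; python3 -m crank '{"delta_pos":[[0,0,0],[0,0,0],[0,0,0],[0,0,0],[0,0,0],[0,0,0]],"twist":[[0,0,0],[0,0,0],[0,0,0],[0,0,0],[0,0,0],[0,0,0]],"gripper":[0,0.3,0.5,0.6,0.65,0.7]}' 5;python3 -m crank '{"delta_pos":[[0,0,0],[0,0,0],[0,0,0],[0,0,0]],"twist":[[0,0,0],[0,0,0],[0,0,0],[0,0,0]],"gripper":[0.8,0.9,1,1]}' 5
```

```text
time_s: 2.82
ee_pos: [591.4, 233.7, 191.9]
tool_rot: [0.0, 0.781, 0.625, 0.0]
force: [-0.7, -0.1, -0.2]
finger_gap: 0.997
gripper_force: 0.0
time_s: 3.58
ee_pos: [591.3, 233.5, 191.6]
tool_rot: [-0.0, 0.781, 0.625, 0.0]
force: [0.9, -0.1, -0.5]
finger_gap: 0.429
gripper_force: 0.0
time_s: 4.08
ee_pos: [591.3, 233.6, 191.7]
tool_rot: [-0.0, 0.781, 0.625, 0.0]
force: [1.2, 0.2, -0.1]
finger_gap: 0.169
gripper_force: 5.0
```

Opening 16 mm, which is the sleeve width. Grip firmly and lift 35 mm.

```bash
python3 -m crank '{"delta_pos":[[0,0,0],[0,0,0],[0,0,-0.2],[0,0,-0.6],[0,0,-1.2],[0,0,-1.8],[0,0,-2.5],[0,0,-3.1],[0,0,-3.4],[0,0,-3.5]],"twist":[[0,0,0],[0,0,0],[0,0,0],[0,0,0],[0,0,0],[0,0,0],[0,0,0],[0,0,0],[0,0,0],[0,0,0]],"gripper":[1,1,1,1,1,1,1,1,1,1]}' 30;python3 -m crank '{"delta_pos":[[0,0,0],[0,0,0],[0,0,0],[0,0,0]],"twist":[[0,0,0],[0,0,0],[0,0,0],[0,0,0]],"gripper":[1,1,1,1]}'
python3 - <<'E'
from h import *
cv2.imwrite("pics/s2.png",cv2.resize(ctrl.get_image("side")[170:370,150:350,::-1],None,fx=3,fy=3))
o=ctrl.get_obs();print(o["force"],o["moment"])
E
```

```text
time_s: 5.32
ee_pos: [591.3, 233.6, 226.8]
tool_rot: [-0.0, 0.781, 0.625, 0.0]
force: [-0.7, -0.1, -4.6]
finger_gap: 0.169
gripper_force: 30.0
time_s: 5.82
ee_pos: [591.3, 233.6, 226.6]
tool_rot: [-0.0, 0.781, 0.625, -0.0]
force: [0.6, 0.0, -4.7]
finger_gap: 0.166
gripper_force: 30.0
[ 0.64865357 -0.22352432 -3.86293622] [-0.05769491  0.09885911  0.03925782]
```

View pics/s2.png

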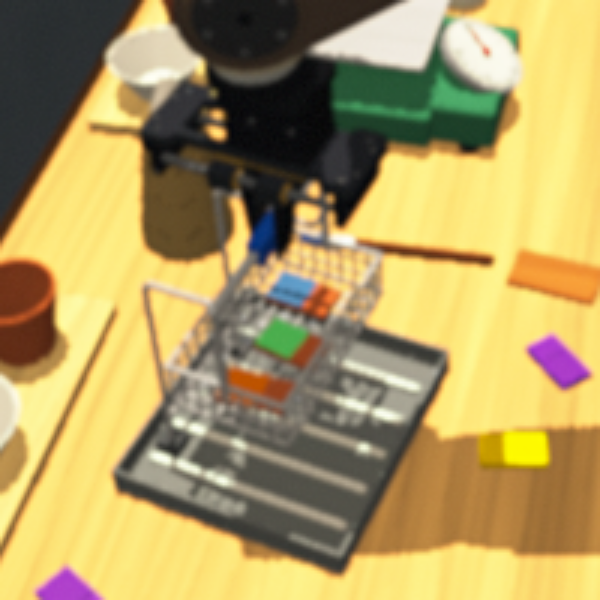

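The basket hangs level and free of the hooks, with all three tiles in it and a weight of about 4.5 N. Draw it out forward, then raise it.

```bash
python3 -m crank '{"delta_pos":[[0,-0.4,0],[0,-1.4,0],[0,-3,0],[0,-5,0],[0,-7,0],[0,-9,0],[0,-11,0],[0,-12.5,0],[0,-13.3,0],[0,-13.5,0]],"twist":[[0,0,0],[0,0,0],[0,0,0],[0,0,0],[0,0,0],[0,0,0],[0,0,0],[0,0,0],[0,0,0],[0,0,0]],"gripper":[1,1,1,1,1,1,1,1,1,1]}';python3 -m crank '{"delta_pos":[[0,0,-0.3],[0,0,-1.2],[0,0,-2.6],[0,0,-4],[0,0,-5.4],[0,0,-6.6],[0,0,-7.3],[0,0,-7.5],[0,0,-7.5]],"twist":[[0,0,0],[0,0,0],[0,0,0],[0,0,0],[0,0,0],[0,0,0],[0,0,0],[0,0,0],[0,0,0]],"gripper":[1,1,1,1,1,1,1,1,1]}'
python3 - <<'E'
from h import *
f=[]
for i in range(6):
    ctrl.get_image("top");f.append(ctrl.get_obs()["force"])
print(np.mean(f,0),np.std(f,0),ctrl.get_obs()["ee_pos"])
E
```

```text
time_s: 7.12
ee_pos: [459.3, 263.2, 226.8]
tool_rot: [0.0, 0.78, 0.625, 0.0]
force: [0.5, 0.5, -3.5]
finger_gap: 0.163
gripper_force: 30.0
time_s: 8.25
ee_pos: [459.5, 263.0, 301.4]
tool_rot: [-0.0, 0.781, 0.625, -0.0]
force: [-0.2, -0.9, -5.2]
finger_gap: 0.167
gripper_force: 30.0
[ 0.12236405  0.19022927 -4.86988194] [0.65996686 0.31311301 0.59533188] [459.5033512  263.0097439  301.42533747]
```

```bash
python3 -m crank '{"delta_pos":[[-0.4,0.1,0],[-1.4,0.4,0],[-3.2,0.9,0],[-5.8,1.7,0],[-9,2.6,0],[-12.2,3.5,0],[-15.4,4.4,0],[-18.6,5.4,0],[-21.8,6.3,0],[-25,7.2,0]],"twist":[[0,0,0],[0,0,0],[0,0,0],[0,0,0],[0,0,0],[0,0,0],[0,0,0],[0,0,0],[0,0,0],[0,0,0]],"gripper":[1,1,1,1,1,1,1,1,1,1]}';python3 -m crank '{"delta_pos":[[-3.2,0.9,0],[-6.4,1.8,0],[-9.6,2.8,0],[-12.8,3.7,0],[-16,4.6,0],[-19.2,5.6,0],[-21.9,6.3,0],[-23.8,6.9,0],[-24.7,7.2,0],[-24.9,7.2,0]],"twist":[[0,0,-0.5],[0,0,-1.5],[0,0,-3],[0,0,-4.5],[0,0,-6],[0,0,-7.5],[0,0,-8.8],[0,0,-9.5],[0,0,-9.9],[0,0,-9.9]],"gripper":[1,1,1,1,1,1,1,1,1,1]}'; python3 -m crank '{"delta_pos":[[0,0,0],[0,0,0.2],[0,0,0.4],[0,0,0.4]],"twist":[[0,0,0],[0,0,0],[0,0,0],[0,0,0]],"gripper":[1,1,1,1]}'
python3 - <<'E'
from h import *
t=ctrl.get_image("top");s=ctrl.get_image("side")
print(ctrl.get_obs()["ee_pos"],ctrl.get_obs()["tool_rot"])
a=cv2.resize(t[110:260,300:430,::-1],None,fx=3,fy=3);b=cv2.resize(s[70:250,210:340,::-1],None,fx=3,fy=3)
o=np.zeros((540,790,3),np.uint8);o[:450,:390]=a;o[:540,400:790]=b;cv2.imwrite("pics/e1.png",o)
E
```

```text
time_s: 9.8
ee_pos: [474.7, 1.3, 301.8]
tool_rot: [0.0, 0.781, 0.625, 0.0]
force: [1.1, 0.9, -4.4]
finger_gap: 0.167
gripper_force: 30.0
time_s: 11.05
ee_pos: [490.6, -255.8, 301.5]
tool_rot: [-0.0, 0.724, 0.69, 0.0]
force: [-0.0, -0.7, -4.7]
finger_gap: 0.167
gripper_force: 30.0
time_s: 11.55
ee_pos: [491.0, -255.1, 297.4]
tool_rot: [-0.0, 0.724, 0.69, 0.0]
force: [0.9, -0.3, -5.4]
finger_gap: 0.166
gripper_force: 30.0
[ 491.10768429 -255.23043559  297.57271784] [-5.61333309e-05  7.23619653e-01  6.90198951e-01  5.26975748e-05]
```

View pics/e1.png

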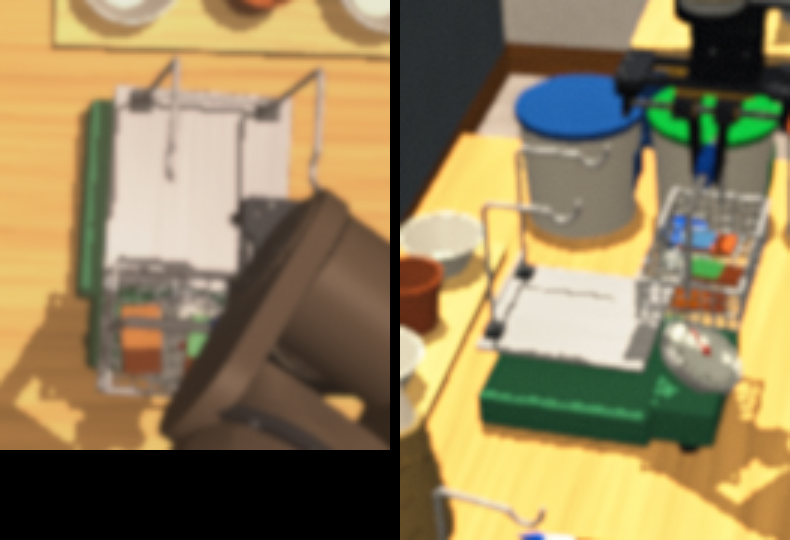

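The basket is level in front of the frame with its tiles in. The hook tips are visible at crop top (170,178) and side (570,215), and the bar is 41 mm above the seat. Move in, then look.

```bash
python3 -m crank '{"delta_pos":[[0,0.4,0],[0,1.4,0],[0,3,0],[0,5,0],[0,7,0],[0,9,0],[0,11,0],[0,12.6,0],[0,13.4,0],[0,13.6,0]],"twist":[[0,0,0],[0,0,0],[0,0,0],[0,0,0],[0,0,0],[0,0,0],[0,0,0],[0,0,0],[0,0,0],[0,0,0]],"gripper":[1,1,1,1,1,1,1,1,1,1]}';python3 -m crank '{"delta_pos":[[0,0,0],[0,0,0.2],[0,0,0.6],[0,0,1],[0,0,1.2],[0,0,1.2]],"twist":[[0,0,0],[0,0,0],[0,0,0],[0,0,0],[0,0,0],[0,0,0]],"gripper":[1,1,1,1,1,1]}'
python3 - <<'E'
from h import *
f=[]
for i in range(5): t=ctrl.get_image("top");f.append(ctrl.get_obs()["force"])
s=ctrl.get_image("side");f.append(ctrl.get_obs()["force"]);print(np.mean(f,0))
print(ctrl.get_obs()["ee_pos"],ctrl.get_obs()["tool_rot"])
a=cv2.resize(t[110:260,320:420,::-1],None,fx=3.5,fy=3.5);b=cv2.resize(s[90:220,225:335,::-1],None,fx=4,fy=4)
o=np.zeros((560,800,3),np.uint8);o[:a.shape[0],:350]=a;o[:b.shape[0],355:355+b.shape[1]]=b;cv2.imwrite("pics/e2.png",o)
E
```

```text
time_s: 12.9
ee_pos: [627.4, -261.7, 297.1]
tool_rot: [-0.0, 0.724, 0.69, -0.0]
force: [0.9, -0.1, -5.4]
finger_gap: 0.167
gripper_force: 30.0
time_s: 13.65
ee_pos: [626.8, -261.8, 285.4]
tool_rot: [-0.0, 0.724, 0.69, -0.0]
force: [0.2, -0.1, -4.0]
finger_gap: 0.166
gripper_force: 30.0
[-0.01859447 -0.3173091  -4.78611002]
[ 626.93639304 -261.84201071  285.7263527 ] [9.74496296e-05 7.23685223e-01 6.90130194e-01 6.15365003e-05]
```

View pics/e2.png

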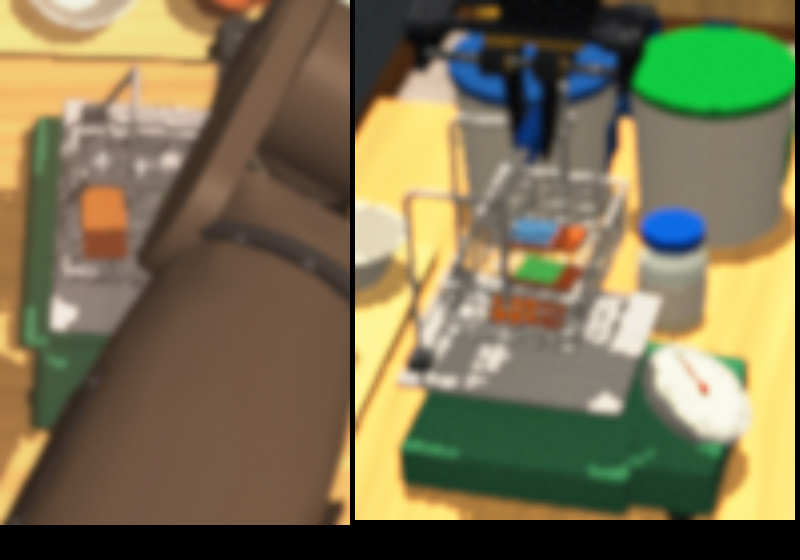

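Needle still at zero, the near arm and its hook lie inside the leg, and the basket is level. Lower towards contact.

```bash
cat > f.py <<'E'
from h import *
f=[];m=[]
for i in range(10): ctrl.get_image("side");o=ctrl.get_obs();f.append(o["force"]);m.append(o["moment"])
print("F",np.mean(f,0).round(2),"M",np.mean(m,0).round(3),"p",np.round(o["ee_pos"],1),"t",o["time_s"])
E
python3 -m crank '{"delta_pos":[[0,0,0.2],[0,0,0.6],[0,0,1],[0,0,1.4],[0,0,1.8],[0,0,2.1],[0,0,2.3],[0,0,2.4]],"twist":[[0,0,0],[0,0,0],[0,0,0],[0,0,0],[0,0,0],[0,0,0],[0,0,0],[0,0,0]],"gripper":[1,1,1,1,1,1,1,1]}';python3 f.py
python3 -m crank '{"delta_pos":[[0,0,0.1],[0,0,0.2],[0,0,0.3],[0,0,0.4],[0,0,0.5],[0,0,0.6],[0,0,0.7],[0,0,0.8],[0,0,0.8],[0,0,0.8]],"twist":[[0,0,0],[0,0,0],[0,0,0],[0,0,0],[0,0,0],[0,0,0],[0,0,0],[0,0,0],[0,0,0],[0,0,0]],"gripper":[1,1,1,1,1,1,1,1,1,1]}';python3 f.py
```

```text
time_s: 14.95
ee_pos: [626.9, -261.8, 261.5]
tool_rot: [-0.0, 0.724, 0.69, 0.0]
force: [0.0, -0.7, -4.2]
finger_gap: 0.167
gripper_force: 30.0
F [-0.04  0.2  -4.82] M [-0.081  0.054  0.007] p [ 626.9 -261.8  261.7] t 15.45
time_s: 16.7
ee_pos: [626.9, -261.8, 253.7]
tool_rot: [0.0, 0.724, 0.69, 0.0]
force: [0.9, 1.3, -3.9]
finger_gap: 0.166
gripper_force: 30.0
F [ 0.48 -0.17 -3.87] M [-0.178 -0.04   0.037] p [ 626.9 -261.8  253.6] t 17.2
```

```bash
python3 -m crank '{"delta_pos":[[0,0,0.1],[0,0,0.2],[0,0,0.3],[0,0,0.4],[0,0,0.5],[0,0,0.6],[0,0,0.7],[0,0,0.8],[0,0,0.9],[0,0,1]],"twist":[[0,0,0],[0,0,0],[0,0,0],[0,0,0],[0,0,0],[0,0,0],[0,0,0],[0,0,0],[0,0,0],[0,0,0]],"gripper":[1,1,1,1,1,1,1,1,1,1]}'|head -2;python3 f.py
python3 -m crank '{"delta_pos":[[0,0,0.1],[0,0,0.2],[0,0,0.3],[0,0,0.3]],"twist":[[0,0,0],[0,0,0],[0,0,0],[0,0,0]],"gripper":[1,1,1,1]}'|head -2;python3 f.py;python3 f.py
```

```text
time_s: 18.45
ee_pos: [627.0, -261.8, 243.6]
F [ 1.62 -0.18 -1.22] M [-0.316 -0.164  0.067] p [ 626.9 -261.8  243.6] t 18.95
time_s: 19.45
ee_pos: [626.9, -261.8, 240.6]
F [ 2.16 -0.57 -0.7 ] M [-0.34  -0.314  0.093] p [ 626.9 -261.8  240.6] t 19.95
F [ 2.28 -0.65 -0.35] M [-0.362 -0.343  0.079] p [ 626.9 -261.8  240.6] t 20.45
```

The +x force says the bar rides on a front slope of the hooks, mostly the −y one. Unload partly and shift +x.

```bash
python3 -m crank '{"delta_pos":[[0,0,-0.2],[0,0,-0.5],[0,0,-0.8],[0,0,-1],[0,0.1,-1],[0,0.2,-1],[0,0.3,-1],[0,0.3,-1]],"twist":[[0,0,0],[0,0,0],[0,0,0],[0,0,0],[0,0,0],[0,0,0],[0,0,0],[0,0,0]],"gripper":[1,1,1,1,1,1,1,1]}'|head -2;python3 f.py
python3 -m crank '{"delta_pos":[[0,0.1,0],[0,0.2,0],[0,0.3,0],[0,0.3,0]],"twist":[[0,0,0],[0,0,0],[0,0,0],[0,0,0]],"gripper":[1,1,1,1]}'|head -2;python3 f.py
python3 - <<'E'
from h import *
s=ctrl.get_image("side");print(ctrl.get_obs()["qpos"])
cv2.imwrite("pics/e3.png",cv2.resize(s[95:185,235:325,::-1],None,fx=6.5,fy=6.5,interpolation=cv2.INTER_CUBIC))
E
```

```text
time_s: 21.45
ee_pos: [629.9, -261.9, 250.4]
F [-0.15  0.65 -2.88] M [-0.042  0.125  0.009] p [ 629.9 -261.9  250.6] t 21.95
time_s: 22.45
ee_pos: [632.7, -262.1, 250.5]
F [-4.5  -0.57 -3.17] M [-0.082  0.793  0.177] p [ 632.8 -262.1  250.6] t 22.95
[-4.89077780e-01  5.50717723e-01  1.35094805e+00 -6.88312312e-05
  1.24022537e+00 -4.41594240e-01]
```

View pics/e3.png

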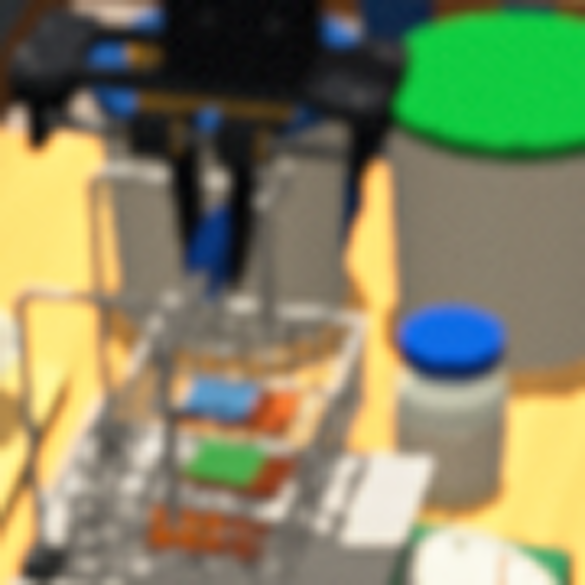

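At x = 629.9 the side force and moments vanish; at 632.8 the bar meets the rear of the hook. Go back to 629.8 and continue lowering.

```bash
python3 -m crank '{"delta_pos":[[0,-0.1,0],[0,-0.2,0],[0,-0.3,0],[0,-0.3,0.1],[0,-0.3,0.2],[0,-0.3,0.3],[0,-0.3,0.4],[0,-0.3,0.5],[0,-0.3,0.6],[0,-0.3,0.6]],"twist":[[0,0,0],[0,0,0],[0,0,0],[0,0,0],[0,0,0],[0,0,0],[0,0,0],[0,0,0],[0,0,0],[0,0,0]],"gripper":[1,1,1,1,1,1,1,1,1,1]}'|head -2;python3 f.py
python3 -m crank '{"delta_pos":[[0,0,0.1],[0,0,0.2],[0,0,0.3],[0,0,0.4],[0,0,0.4]],"twist":[[0,0,0],[0,0,0],[0,0,0],[0,0,0],[0,0,0]],"gripper":[1,1,1,1,1]}'|head -2;python3 f.py
```

```text
time_s: 24.25
ee_pos: [630.0, -262.0, 244.6]
F [ 1.41  0.36 -1.71] M [-0.028 -0.213  0.   ] p [ 629.9 -261.9  244.6] t 24.75
time_s: 25.38
ee_pos: [629.9, -262.0, 240.6]
F [ 1.67  0.28 -0.49] M [-0.027 -0.263  0.022] p [ 629.9 -262.   240.6] t 25.875
```

```bash
python3 -m crank '{"delta_pos":[[0,0,0.1],[0,0.03,0.2],[0,0.06,0.2],[0,0.06,0.22]],"twist":[[0,0,0],[0,0,0],[0,0,0],[0,0,0]],"gripper":[1,1,1,1]}'|head -2;python3 f.py;python3 f.py;python3 f.py;python3 f.py
```

```text
time_s: 26.38
ee_pos: [630.1, -262.0, 238.3]
F [-2.31  0.39 -0.01] M [-0.031  0.461 -0.01 ] p [ 630.4 -262.   238.4] t 26.875
F [-2.16  0.26 -0.11] M [-0.064  0.49  -0.002] p [ 630.5 -262.   238.4] t 27.375
F [-2.56  0.23  0.04] M [-0.093  0.488 -0.003] p [ 630.5 -262.   238.4] t 27.875
F [-2.19 -0.09 -0.32] M [-0.119  0.459  0.02 ] p [ 630.5 -262.   238.4] t 28.375
```

Vertical force is −0.1 N. Back off 0.35 mm in x to relieve the side strain.

```bash
python3 -m crank '{"delta_pos":[[0,-0.02,0.02],[0,-0.035,0.02],[0,-0.035,0.02]],"twist":[[0,0,0],[0,0,0],[0,0,0]],"gripper":[1,1,1]}'|head -2;python3 f.py;python3 f.py;python3 f.py
```

```text
time_s: 28.75
ee_pos: [630.4, -262.0, 238.3]
F [ 1.04 -0.27 -0.29] M [-0.149 -0.161  0.007] p [ 630.3 -262.   238.2] t 29.25
F [ 2.36 -0.24 -0.06] M [-0.174 -0.354 -0.028] p [ 630.2 -262.   238.2] t 29.75
F [ 2.48 -0.54  0.05] M [-0.172 -0.37   0.009] p [ 630.1 -262.   238.2] t 30.25
```

```bash
python3 -m crank '{"delta_pos":[[0,0.018,0],[0,0.018,0],[0,0.018,0]],"twist":[[0,0,0],[0,0,0],[0,0,0]],"gripper":[1,1,1]}'|head -2;python3 f.py;python3 f.py;python3 f.py
```

```text
time_s: 30.62
ee_pos: [630.2, -262.0, 238.2]
F [ 0.47 -0.23  0.05] M [-0.174 -0.05   0.005] p [ 630.3 -261.9  238.2] t 31.125
F [-0.13 -0.21 -0.15] M [-0.143  0.055 -0.001] p [ 630.3 -262.   238.2] t 31.625Traceback (most recent call last):
  File "f.py", line 3, in <module>
    for i in range(10): ctrl.get_image("side");o=ctrl.get_obs();f.append(o["force"]);m.append(o["moment"])
                        ~~~~~~~~~~~~~~^^^^^^^^
ValueError: 200 camera calls are used up
```

The tool now carries no force in any direction (|F| < 0.3 N), so the scale holds all the weight. Camera calls are used up, so I'll go by force. Ease the grip off, then open.

```bash
Z='"delta_pos":[[0,0,0],[0,0,0],[0,0,0],[0,0,0]],"twist":[[0,0,0],[0,0,0],[0,0,0],[0,0,0]]'; python3 -m crank '{"delta_pos":[[0,0,0],[0,0,0]],"twist":[[0,0,0],[0,0,0]],"gripper":[1,1]}' 12; python3 -m crank '{"delta_pos":[[0,0,0],[0,0,0],[0,0,0],[0,0,0]],"twist":[[0,0,0],[0,0,0],[0,0,0],[0,0,0]],"gripper":[1,1,1,1]}' 4; python3 -m crank '{"delta_pos":[[0,0,0],[0,0,0],[0,0,0],[0,0,0],[0,0,0],[0,0,0],[0,0,0],[0,0,0],[0,0,0],[0,0,0]],"twist":[[0,0,0],[0,0,0],[0,0,0],[0,0,0],[0,0,0],[0,0,0],[0,0,0],[0,0,0],[0,0,0],[0,0,0]],"gripper":[0.6,0.5,0.4,0.2,0,0,0,0,0,0]}' 4
```

```text
time_s: 31.88
ee_pos: [630.3, -262.0, 238.2]
tool_rot: [-0.0, 0.724, 0.69, 0.0]
force: [0.6, -0.1, -0.0]
finger_gap: 0.167
gripper_force: 12.0
time_s: 32.38
ee_pos: [630.3, -262.0, 238.2]
tool_rot: [-0.0, 0.724, 0.69, 0.0]
force: [-1.1, -0.6, -0.4]
finger_gap: 0.169
gripper_force: 4.0
time_s: 33.62
ee_pos: [630.3, -262.0, 238.2]
tool_rot: [-0.0, 0.724, 0.69, 0.0]
force: [0.6, -1.1, -0.9]
finger_gap: 0.503
gripper_force: 0.0
```

```bash
python3 -m crank '{"delta_pos":[[0,0,-0.3],[0,0,-1],[0,0,-2],[0,0,-3],[0,0,-4],[0,0,-5],[0,0,-6],[0,0,-7]],"twist":[[0,0,0],[0,0,0],[0,0,0],[0,0,0],[0,0,0],[0,0,0],[0,0,0],[0,0,0]],"gripper":[0,0,0,0,0,0,0,0]}';python3 -m crank '{"delta_pos":[[0,0,-2],[0,0,-4],[0,0,-6],[0,0,-7.5],[0,0,-8],[0,0,-8],[0,0,-8],[0,0,-8],[0,0,-8],[0,0,-8]],"twist":[[0,0,0],[0,0,0],[0,0,0],[0,0,0],[0,0,0],[0,0,0],[0,0,0],[0,0,0],[0,0,0],[0,0,0]],"gripper":[0,0,0,0,0,0,0,0,0,0]}'; python3 -m crank '{"delta_pos":[[0,0,0],[0,0,0],[0,0,0],[0,0,0],[0,0,0],[0,0,0],[0,0,0],[0,0,0],[0,0,0],[0,0,0]],"twist":[[0,0,0],[0,0,0],[0,0,0],[0,0,0],[0,0,0],[0,0,0],[0,0,0],[0,0,0],[0,0,0],[0,0,0]],"gripper":[0,0,0,0,0,0,0,0,0,0]}'
python3 -c "
from plant import ctrl
print(ctrl.sign_off())"
```

```text
time_s: 34.62
ee_pos: [630.3, -262.0, 308.9]
tool_rot: [-0.0, 0.724, 0.69, 0.0]
force: [0.3, 0.6, -0.9]
finger_gap: 0.498
gripper_force: 0.0
time_s: 35.88
ee_pos: [630.3, -262.0, 388.1]
tool_rot: [-0.0, 0.724, 0.69, 0.0]
force: [-0.3, -0.1, -0.2]
finger_gap: 0.498
gripper_force: 0.0
time_s: 37.12
ee_pos: [630.3, -262.0, 388.2]
tool_rot: [-0.0, 0.724, 0.69, 0.0]
force: [0.3, -0.4, 0.3]
finger_gap: 0.498
gripper_force: 0.0
the job is handed in; nothing more can be done
None
```

I hung the basket (about 4.8 N) in the weighing frame's hooks, let go once the wrist force was about 0 N, drew the arm clear and handed in at 37 s. The camera calls had run out, so the final hang was checked by force readings only, not by picture.

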